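# Set up the menu sign on a lunch van's shelf

## Task

Slide the menu stand along its rail, out from between the meal trays, right up to the red end stop, then flip its yellow kickstand up over centre so that it comes all the way down on the shelf on the customers' side. Then take the menu sign by its black handle bar, raise it upright without letting it drop over forwards, and finish while still gripping the bar and holding the sign upright: its hinge is loose and it would tip over if let go. Leave the trays and the other things on the shelf where they are.

Things in the scene. Friction and masses are not known exactly. Their poses are not given: they have to be found in the camera images.
- rail: aluminium rail fixed to the shelf, 520 mm along its own y, 50 mm wide, 12 mm high; origin at the centre of its underside. Its x points to the customers' side (away from the robot), its y to the robot's left (yaw varies by up to 0.2). A red end stop stands at its -y end, a black one at its +y end. The carriage on it is a grey bar, 70 mm (x) by 332 mm (y), its top 36 mm above the shelf.
- stand_slide (a joint): travel of the grey carriage along the rail towards -y of the rail, m: 0 at the far left, 0.16 at the red end stop. Starts at 0 to 0.05; needs about 3 N and stays where it is left.
- knob_grip (a point): middle of the blue upright round knob at the carriage's +y end, a grip for sliding the carriage: 22 mm diameter, 44 mm high, its top 100 mm above the shelf; this point is 82 mm above the shelf, on the rail's centre line, 135 mm from the sign's middle.
- kickstand (a joint): angle of the yellow kickstand about a level axis along the rail's y, rad: 0 folded, leaning 0.55 rad from vertical towards the robot (-x of the rail); it stands straight up at 0.55; 2.42 is fully down with its foot on the shelf on the +x side. No spring: its weight makes it fall to whichever side of the vertical it is on.
- kickstand_pivot (a point): axis of the kickstand, 60 mm above the shelf, over the rail's centre line near the carriage's -y end, 135 mm from the sign's middle.
- kickstand_tip (a point): end of the kickstand's black rubber foot, 167 mm from its pivot. The leg is a 12 mm round bar, its foot 22 mm across and 22 mm long. It can be pushed from the -x side.
- sign_hinge (a joint): lean of the sign about a level axis along the rail's y, rad: 0 upright, negative leaning back towards the robot (-x of the rail), positive forwards. It starts resting on its back stop at -0.45; the front stop is at +0.5. The hinge is free, nothing holds it between; near upright the sign tips forwards, as its leaflet pocket is on the front (about 0.5 kg in all, varies little).
- sign_pivot (a point): centre of the sign's hinge, 60 mm above the shelf on the rail's centre line.
- sign: menu sign: wooden panel 165 mm wide (y), 12 mm thick (x), from 18 to 138 mm above the hinge, coloured picture and black leaflet pocket (34 mm deep) on its +x face; origin at the hinge, z up along the sign, y along the hinge axis.
- sign_bar (a point): middle of the sign's black handle bar: a round bar along y, 14 mm diameter, 120 mm long, 185 mm from the hinge, on two posts 100 mm apart (clear), with 40 mm free between it and the panel's upper edge. Being round it can turn between the fingers while the sign is raised.
- tray_pair: two black lidded meal trays banded into one pair, 140 x 200 x 90 mm; origin under its centre. Leave it alone.
- tray_single: one black lidded meal tray, 140 x 200 x 45 mm; origin under its centre. Leave it alone.
- leaflets: stack of leaflets, 150 x 210 x 28 mm; origin under its centre. Leave it alone.
- chopsticks: white tub of chopsticks, 84 mm across, 190 mm high over the sticks; origin under its centre. Leave it alone.
- sauce: amber sauce bottle, 60 mm across, 160 mm high; origin under its centre. Leave it alone.
- cash_tin: blue cash tin, 160 x 120 x 70 mm, 89 mm with its handle; origin under its centre. Leave it alone.
- wipes: white jar with green cap, 80 mm across, 130 mm high; origin under its centre. Leave it alone.

How it is judged (in metres and radians):
On the way, in this order (a step that is already met when the one before it is completed fails the run):
1. the carriage is against the red end stop, the kickstand still folded (value of joint stand_slide above 0.152 m and value of joint kickstand below 0.55 rad), for 0.2 s.
2. the kickstand is flipped all the way down on the customers' side, the carriage still at the stop (value of joint stand_slide above 0.152 m and value of joint kickstand above 2.3 rad), for 0.2 s.
3. the sign is upright in the grip (value of joint sign_hinge between -0.09 and 0.09 rad and contact force between the fingers and sign above 2 N), for 0.2 s.
At the end, for the whole second after the job is handed in: Carriage within 8 mm of the red end stop, kickstand within 0.12 rad of fully down, sign held by the fingers (over 2 N) within 0.09 rad of upright and still (all of step 2 and all of step 3 and angular speed of sign below 0.15 rad/s); the arm keeps its last pose, push and grip.
It fails at once if the sign dropped over forwards (more than 0.3 rad) (value of joint sign_hinge above 0.3 rad).
It fails at once if a bystander was pushed more than 25 mm or tipped over (distance of any of tray_pair, tray_single, leaflets, chopsticks, sauce, cash_tin, wipes from where it was at the start of the episode above 0.025 m or angle between any of tray_pair, tray_single, leaflets, chopsticks, sauce, cash_tin, wipes's own z axis and vertical above 0.5 rad).
It also fails if it takes over 70 s, if anything falls off the work surface, if the arm or the gripper's body presses on something with over 40 N, if the wrist force passes 120 N, or if a joint passes its speed limit or range.

## Robot

A 6-joint arm with a two-finger parallel gripper is mounted at the origin on the work surface. World frame = base frame: x ahead of the robot, y to its left, z up, the work surface at z = 0. Lengths are in mm, angles in rad, forces in N, time in s.
With the tool pointing down it reaches from about 325 to 775 mm from the base axis. Payload 9.3 kg.
Tool frame: the origin (TCP) lies at the very end of the fingers, on their centre line; the grasp point (between the pads) lies 19 mm behind it; z points along the fingers, y is the direction in which the jaws open and shut (so a half turn about z gives the same grasp; the last joint's range is limited). The gripper opens to 85 mm and grips with 20 to 120 N. Pads are 22 mm wide; open, the fingers measure 114 mm over their backs; the gripper's body (76 mm by 85 mm) begins 54 mm behind the grasp point. The pads swing forward as they close: fully open they stand 13 mm farther back than shut.
Start: joints at [-1.321, 0.259, 0.021, 1.334, 0, 1.418], TCP at [215.591, -505.982, 231.279] pointing down, gripper open.
Joint ranges: [-3.04, 3.04], [-0.91, 1.82], [-1.04, 1.36], [-1.92, 1.95], [-1.52, 1.45], [-3.14, 3.14]. Speed limits (rad/s): [2.22, 2.22, 2.79, 3.14, 3.14, 3.14].

## Interface

Orientations are given as a unit quaternion [w, x, y, z].
In Python, from cell import monitor, camera, calibration, bot gives the robot as it stands. The module is installed in compiled form; this text tells all that it offers.
- The arm moves only by the shell command python3 -m handwheel 'ROWS' [FORCE]. ROWS is JSON, a list that holds one entry, the list of rows, each a list of 7 numbers: the turn, a rotation vector about the tool's x, y, z in rad, then the shift along the tool's x, y, z in mm, then the finger opening in mm, from 0 to 85.4. A call has 1 to 20 rows; each row is the pose to reach, as a shift and turn from the pose commanded when the call began, along the tool's axes at that moment; what a row does not reach only later rows make up. A row lasts 1/10 s, in which the tool goes at most 50 mm and 8.59 degrees, less where a joint would pass 70% of its speed; a pose out of reach is approached as far as the arm can. A call with a gripper value outside its range is refused whole. The fingers move at their own pace and stop on an object; FORCE is the grip in N (left out, the last holds). Time passes only in rows, so rows that repeat a pose let the fingers close. It gives the time, the measured TCP pose, the force and the opening at its end, in the units of the state.
- monitor.sense(): the state, without advancing time (a new reading comes with each control period).
- camera(name): name is "scene" or "top" or "wrist"; returns (picture, depth): 420x560x3 uint8, blue, green, red; 420x560 float32, mm along the optical axis (not along the pixel's ray), 0 where there is no reading.
- calibration(name): a dict with "fx", "fy", "cx", "cy" (pixels), "dist_coeffs" ([k1, k2, p1, p2, k3] as OpenCV has them; the pictures are not rectified), "pose" (4x4, takes a point from camera to world coordinates); the wrist camera has in their place "tool_from_camera" (4x4, takes a point from camera to tool coordinates, whose origin is the TCP and whose axes are the flange's). Camera axes: x right, y down, z forward; pixel columns grow to the right and rows downward; lengths in mm; the calibration is good to about 2 mm. A picture is of the moment at which its call begins: read the wrist's pose just before it. calibration takes no time and is no camera call.
- bot.finish_job(): hands the job in, once; it reports no verdict.
The state is a dict: "time": time; "q": joint angles; "qd": joint speeds; "joint_torque": joint torques, N m; "ee_pos": TCP position; "ee_rot": TCP orientation; "wrist_force": force on the tool from outside, world axes, zero at the start; "torque": the same for the moment, N m; "grip_width": opening from 0.0 (shut) to 1.0 (fully open).
Only numpy, scipy, OpenCV 4.12 (cv2) and the standard library are available. Lean on these libraries where they do the work, as an engineer would, in place of code of your own. Each camera call takes 0.05 s, during which the arm holds its last target.

## Working session

There is one attempt and no reset: what is moved stays moved. The work goes in short steps, Python scripts to look and compute and a shell command to move; the robot and the scene stay as the last step left them, time stands still between calls to the robot, and variables do not carry over. Pictures are saved under pics/ and viewed, and the job is handed in when it is done.

```bash
mkdir -p pics; cat > h.py <<'E'
import numpy as np,cv2
from cell import monitor,camera,calibration,bot
from scipy.spatial.transform import Rotation as R
def snap(n,f):
    s=monitor.sense(); im,d=camera(n); cv2.imwrite(f'pics/{f}.png',im); np.save(f'pics/{f}.npy',d)
    np.save(f'pics/{f}_pose.npy',T(s)); return im,d
def T(s):
    w,x,y,z=s['ee_rot']; M=np.eye(4); M[:3,:3]=R.from_quat([x,y,z,w]).as_matrix(); M[:3,3]=s['ee_pos']; return M
def cam(n,f=None):
    c=calibration(n); K=np.array([[c['fx'],0,c['cx']],[0,c['fy'],c['cy']],[0,0,1]])
    P=np.array(c['pose']) if 'pose' in c else np.load(f'pics/{f}_pose.npy')@np.array(c['tool_from_camera'])
    return K,np.array(c['dist_coeffs']),P
def px(n,f,u,v,z=None,r=1):
    """world point of pixel; by depth (median), or by intersect with plane z"""
    K,D,P=cam(n,f); x,y=cv2.undistortPoints(np.array([[[u,v]]],float),K,D)[0,0]
    if z is None:
        d=np.load(f'pics/{f}.npy')[int(v)-r:int(v)+r+1,int(u)-r:int(u)+r+1]; d=np.median(d[d>0]) if (d>0).any() else np.nan
        return (P@[x*d,y*d,d,1])[:3]
    ray=P[:3,:3]@[x,y,1]; return P[:3,3]+ray*(z-P[2,3])/ray[2]
def proj(n,f,p):
    K,D,P=cam(n,f); Q=np.linalg.inv(P); r,_=cv2.Rodrigues(Q[:3,:3])
    return cv2.projectPoints(np.array([p],float),r,Q[:3,3],K,D)[0][0,0]
E
python3 - <<'E'
from h import *
s=monitor.sense();print({k:np.round(v,3) for k,v in s.items()})
for n in('scene','top'):
    im,d=snap(n,n+'0')
    print(n,np.round(cam(n)[2],3).tolist(),cam(n)[0].tolist())
E
```

```text
{'time': np.float64(0.0), 'q': array([-1.321,  0.259,  0.021,  1.334,  0.   ,  1.418]), 'qd': array([ 0.   , -0.   ,  0.001, -0.001, -0.001, -0.001]), 'joint_torque': array([-0.0000e+00, -5.5564e+01,  3.4452e+01,  1.4000e-02, -0.0000e+00,
        0.0000e+00]), 'ee_pos': array([ 215.509, -505.707,  230.651]), 'ee_rot': array([-0.001,  0.98 ,  0.2  , -0.   ]), 'wrist_force': array([ 0.551, -0.434,  0.252]), 'torque': array([ 0.026, -0.016,  0.001]), 'grip_width': np.float64(0.998)}
scene [[-0.071, 0.694, -0.717, 1590.392], [0.997, 0.038, -0.062, 89.286], [-0.016, -0.719, -0.695, 1201.75], [0.0, 0.0, 0.0, 1.0]] [[489.8703057083218, 0.0, 279.9774333710875], [0.0, 489.8703057083218, 211.1185433290147], [0.0, 0.0, 1.0]]
top [[0.018, -0.999, 0.04, 462.069], [-1.0, -0.018, -0.004, -14.575], [0.005, -0.04, -0.999, 1455.185], [0.0, 0.0, 0.0, 1.0]] [[421.362048065706, 0.0, 281.4410964682914], [0.0, 421.362048065706, 211.31355390251716], [0.0, 0.0, 1.0]]
```

View pics/scene0.png

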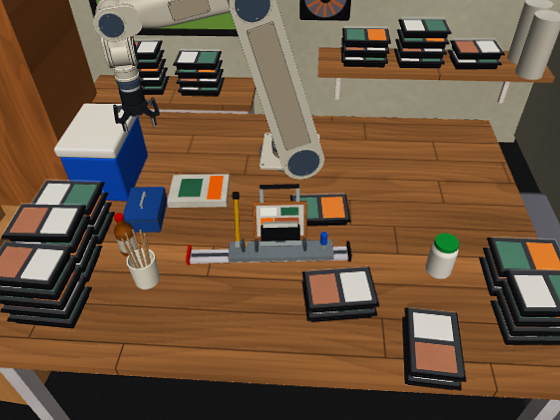

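View pics/top0.png

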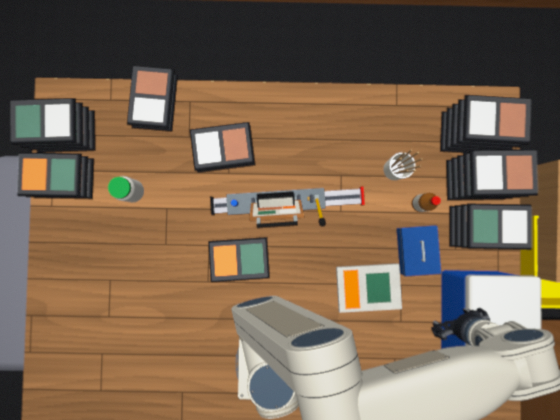

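The top view shows the rail from the black stop at about (211,206) to the red stop at about (363,196). The knob is near (235,203), the kickstand foot near (321,221) and the handle bar near (277,224). I'll enlarge it.

```bash
python3 - <<'E'
import cv2
a=cv2.imread('pics/top0.png')[165:245,200:375]; cv2.imwrite('pics/top0c.png',cv2.resize(a,None,fx=4.5,fy=4.5,interpolation=cv2.INTER_CUBIC))
a=cv2.imread('pics/scene0.png')[175:275,180:360]; cv2.imwrite('pics/scene0c.png',cv2.resize(a,None,fx=4.4,fy=4.4,interpolation=cv2.INTER_CUBIC))
E
```

```text
(no output)
```

View pics/top0c.png

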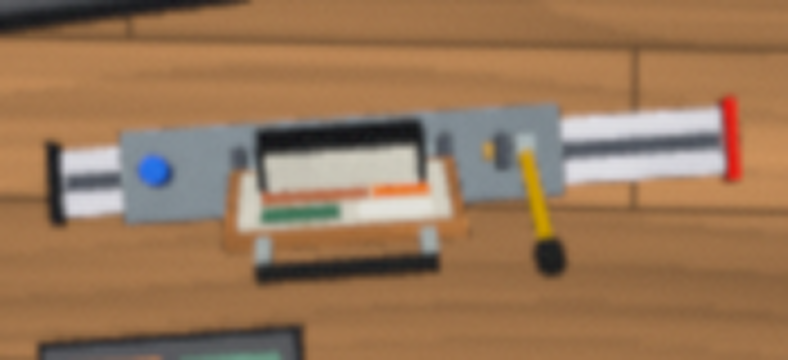

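View pics/scene0c.png

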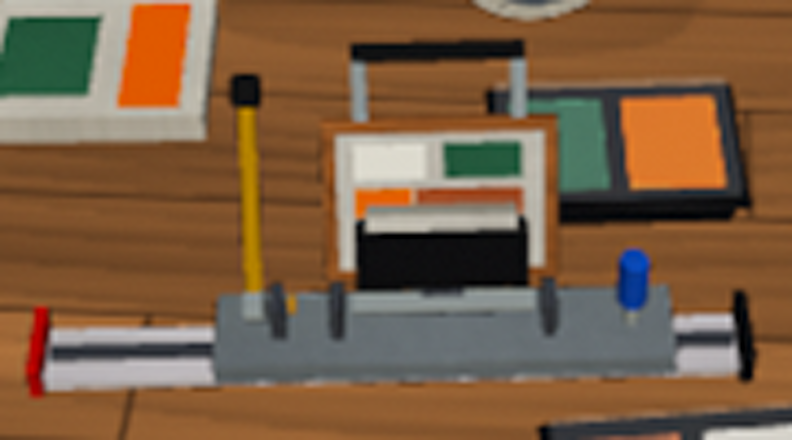

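```bash
python3 - <<'E'
from h import *
g=lambda a,b,z:px('top','top0',200+a/4.5-.4,165+b/4.5-.4,z)
kn=g(154,171,100);print('knob top',kn)
r1=g(722,144,12);r2=g(63,182,12);print('rail ends mid',r1,r2,np.linalg.norm(r1-r2))
for c in[(122,132),(558,104),(125,222),(565,190)]:print('carr',g(*c,36))
tip=60+167*np.cos(.55); print('tip',g(549,257,tip),tip)
bz=60+185*np.cos(.45); print('bar ends',g(256,272,bz),g(438,263,bz),bz)
ax=(r2-r1)/np.linalg.norm(r2-r1);print('yaw',np.arctan2(-ax[0],ax[1]))
g2=lambda a,b,z:px('scene','scene0',180+a/4.4-.4,175+b/4.4-.4,z)
print('scene: knob',g2(633,257,100),'tip',g2(245,80,tip),'bar',g2(352,50,bz),g2(524,45,bz),'rail',g2(45,350,12),g2(740,340,12))
for n,f,u,v in[('top','top0',234,203),('top','top0',277,224),('scene','scene0',235.5,193)]:print(px(n,f,u,v))
# neighbors
for u,v in[(192,128),(252,122),(255,165),(197,170),(210,240),(268,238),(270,278)]:print('tray',u,v,px('top','top0',u,v,r=1),px('top','top0',u,v,90),px('top','top0',u,v,45))
E
```

```text
knob top [541.65443374 133.134011   100.        ]
rail ends mid [ 575.2577606  -290.25152552   12.        ] [537.19050795 211.81002296  12.        ] 503.5026456542665
carr [574.26857309 164.74105934  36.        ]
carr [ 601.25875944 -162.03244345   36.        ]
carr [506.80003325 160.95465088  36.        ]
carr [ 536.67638639 -168.1642204    36.        ]
tip [ 483.40533773 -140.17693222  202.37159518] 202.37159518393744
bar ends [469.92148946  51.88895201 226.58271394] [477.83286992 -65.85795969 226.58271394] 226.58271393524524
yaw 0.07567708452880081
scene: knob [543.54575083 131.84630702 100.        ] tip [ 486.12928116 -142.50141894  202.37159518] bar [478.2367635  -67.33028229 226.58271394] [466.81253511  50.64886655 226.58271394] rail [ 577.56328332 -292.87248148   12.        ] [539.04100294 213.71183185  12.        ]
[540.405889   132.59134154  99.46597268]
[473.94402471  -7.84762606 234.45848578]
[ 487.35235718 -141.6406794   202.61090135]
tray 192 128 [804.79844413 295.16663367   0.86231501] [783.79203382 276.18210781  90.        ] [794.39684663 285.76619857  45.        ]
tray 252 122 [ 8.30103489e+02  8.70177224e+01 -4.63793208e-01] [807.2313601   80.70409043  90.        ] [818.60879351  83.84472192  45.        ]
tray 255 165 [679.01210383  73.27469221   3.44156692] [666.07714497  68.03678292  90.        ] [672.80177165  70.75986731  45.        ]
tray 197 170 [648.76835816 259.94381553  71.58286565] [646.28320433 256.28969823  90.        ] [652.35537171 265.21808391  45.        ]
tray 210 240 [417.10192705 222.93528977   1.54613614] [419.83818648 208.48281753  90.        ] [418.44614243 215.8353652   45.        ]
tray 268 238 [427.42149724  23.61477645  -0.89204488] [429.58429787  21.23089677  90.        ] [428.51351078  22.41113851  45.        ]
tray 270 278 [ 2.90400253e+02  1.41404591e+01 -2.69707929e-01] [301.04745003  12.3595025   90.        ] [295.73975715  13.24732023  45.        ]
```

```bash
cat >> h.py <<'E'
psi=0.076
XH=np.array([np.cos(psi),np.sin(psi),0]);YH=np.array([-np.sin(psi),np.cos(psi),0])
def goal(p,yaw=psi,tilt=0,cmd=None):
    """tool down, tool y at world yaw angle; tilt = rotation about rail y. gives row from cmd (measured) pose"""
    M=T(monitor.sense()) if cmd is None else cmd
    y=np.array([np.cos(yaw),np.sin(yaw),0]);z=np.array([0,0,-1.]);x=np.cross(y,z)
    G=R.from_rotvec(tilt*YH).as_matrix()@np.stack([x,y,z],1)
    rv=R.from_matrix(M[:3,:3].T@G).as_rotvec(); t=M[:3,:3].T@(np.array(p)-M[:3,3])
    print('turn',np.round(rv,3),'shift',np.round(t,1)); return rv,t
E
python3 - <<'E'
from h import *
goal([215.6,-506,360],np.arctan2(*T(monitor.sense())[[1,0],1]))
goal([542.3,132.6,220]); goal([542.3,132.6,360])
E
```

```text
turn [-0.001 -0.    -0.   ] shift [-0.000e+00  1.000e-01 -1.293e+02]
turn [-1.000e-03 -1.000e-03 -1.244e+00] shift [ 550.8 -459.1   11.4]
turn [-1.000e-03 -1.000e-03 -1.244e+00] shift [ 550.9 -459.3 -128.6]
```

```bash
python3 -m handwheel '[[[0,0,0,0,0,-50,85],[0,0,0,0,0,-100,85],[0,0,0,0,0,-129,60],[0,0,-1.244,551,-459,-129,60],[0,0,-1.244,551,-459,-129,60],[0,0,-1.244,551,-459,-129,60],[0,0,-1.244,551,-459,-129,60],[0,0,-1.244,551,-459,-129,60],[0,0,-1.244,551,-459,-129,60],[0,0,-1.244,551,-459,-129,60],[0,0,-1.244,551,-459,-129,60],[0,0,-1.244,551,-459,-129,60],[0,0,-1.244,551,-459,-129,60],[0,0,-1.244,551,-459,-129,60],[0,0,-1.244,551,-459,-129,60],[0,0,-1.244,551,-459,-129,60],[0,0,-1.244,551,-459,-129,60],[0,0,-1.244,551,-459,-129,60],[0,0,-1.244,551,-459,-129,60],[0,0,-1.244,551,-459,-129,60]]]' 40
python3 - <<'E'
from h import *
snap('wrist','w1')
print(monitor.sense()['q'],monitor.sense()['grip_width']);goal([542.3,132.6,180])
E
```

```text
time: 2.1
ee_pos: [542.4, 132.0, 359.9]
ee_rot: [-0.0, 0.679, 0.734, -0.001]
wrist_force: [0.3, 0.3, 0.5]
grip_width: 0.704
[ 8.76208783e-02  2.73641695e-01  3.66760426e-01  1.66435590e+00
 -3.33109160e-04  1.58284315e+00] 0.705048977704418
turn [-0.  0. -0.] shift [  1.2   0.3 180.3]
```

View pics/w1.png

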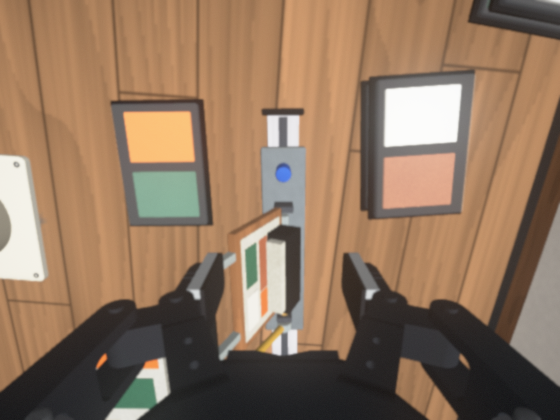

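The wrist view shows the knob at (284,173), clear of the trays, with the jaws straddling the rail.

```bash
python3 - <<'E'
from h import *
print(px('wrist','w1',284,173,100)); print(px('wrist','w1',283,111,12),px('wrist','w1',284,310,36)); 
for u,v in [(267,130),(299,130)]: print(px('wrist','w1',u,v,12))
E
```

```text
[545.02295847 135.96926506 100.        ]
[537.31307125 217.8013699   12.        ] [ 565.88232837 -122.62047418   36.        ]
[514.34108429 187.27154229  12.        ]
[564.77597465 191.2169064   12.        ]
```

```bash
python3 -m handwheel '[[[0,0,0,2,1,50,60],[0,0,0,2,1,100,60],[0,0,0,2,1,150,60],[0,0,0,2,1,200,60],[0,0,0,2,1,240,60],[0,0,0,2,1,270,60],[0,0,0,2,1,298,60],[0,0,0,2,1,298,60],[0,0,0,2,1,298,20],[0,0,0,2,1,298,15],[0,0,0,2,1,298,10],[0,0,0,2,1,298,10],[0,0,0,2,1,298,10],[0,0,0,2,1,298,10]]]' 40
python3 - <<'E'
from h import *
snap('wrist','w2');snap('top','t2')
a=cv2.imread('pics/t2.png')[150:260,180:390]; cv2.imwrite('pics/t2c.png',cv2.resize(a,None,fx=3.8,fy=3.8,interpolation=cv2.INTER_CUBIC))
E
```

```text
time: 3.55
ee_pos: [542.4, 133.9, 64.2]
ee_rot: [0.0, 0.68, 0.733, -0.0]
wrist_force: [-9.1, -3.1, 10.2]
grip_width: 0.244
```

View pics/w2.png

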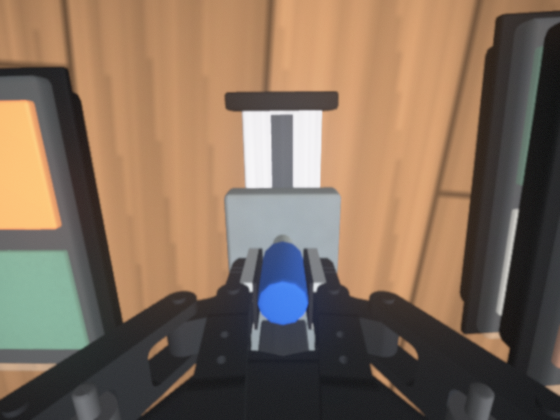

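The knob sits between the pads, centred at about (283,285), with the opening at 21 mm. Now I'll slide it.

```bash
python3 -m handwheel '[[[0,0,0,-8,0,0,10],[0,0,0,-16,0,0,10],[0,0,0,-24,0,0,10],[0,0,0,-32,0,0,10],[0,0,0,-40,0,0,10],[0,0,0,-50,0,0,10],[0,0,0,-60,0,0,10],[0,0,0,-70,0,0,10],[0,0,0,-80,0,0,10],[0,0,0,-90,0,0,10],[0,0,0,-97,0,0,10],[0,0,0,-102,0,0,10],[0,0,0,-106,0,0,10],[0,0,0,-109,0,0,10],[0,0,0,-109,0,0,10]]]'
```

```text
time: 5.15
ee_pos: [551.6, 25.4, 64.2]
ee_rot: [0.001, 0.68, 0.733, 0.0]
wrist_force: [-5.7, -0.6, 7.3]
grip_width: 0.248
```

```bash
python3 -m handwheel '[[[0,0,0,-2,0,0,10],[0,0,0,-4,0,0,10],[0,0,0,-6,0,0,10],[0,0,0,-8,0,0,10],[0,0,0,-9,0,0,10],[0,0,0,-9,0,0,10]]]'
python3 - <<'E'
from h import *
snap('wrist','w3');snap('top','t3');snap('scene','s3')
a=cv2.imread('pics/t3.png')[150:260,180:390]; cv2.imwrite('pics/t3c.png',cv2.resize(a,None,fx=3.8,fy=3.8,interpolation=cv2.INTER_CUBIC))
a=cv2.imread('pics/s3.png')[175:275,140:360]; cv2.imwrite('pics/s3c.png',cv2.resize(a,None,fx=3.6,fy=3.6,interpolation=cv2.INTER_CUBIC))
E
```

```text
time: 5.75
ee_pos: [552.2, 16.8, 64.2]
ee_rot: [0.0, 0.68, 0.734, 0.0]
wrist_force: [-5.2, 1.8, 6.8]
grip_width: 0.244
```

View pics/s3c.png

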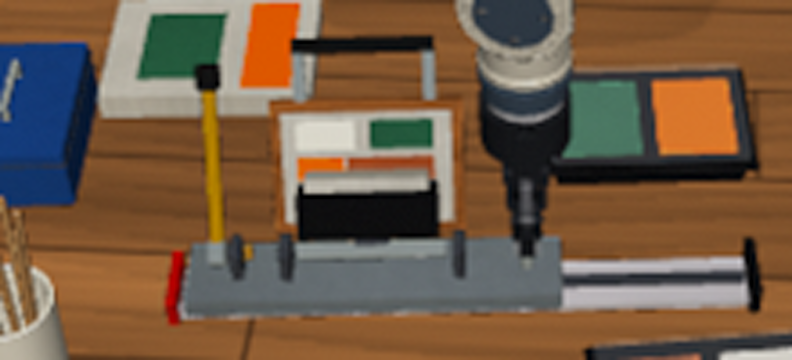

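The carriage's left end (about (187,290) in the crop) is nearly at the red stop (177,290), with a small gap left. I'll push on until the force rises.

```bash
python3 -m handwheel '[[[0,0,0,-1.5,0,0,10],[0,0,0,-3,0,0,10],[0,0,0,-4,0,0,10],[0,0,0,-4,0,0,10]]]'
```

```text
time: 6.3
ee_pos: [552.3, 15.4, 64.2]
ee_rot: [-0.001, 0.679, 0.734, 0.002]
wrist_force: [-5.2, 15.5, 9.3]
grip_width: 0.247
```

```bash
python3 -m handwheel '[[[0,0,0,-1.5,0,0,10],[0,0,0,-3,0,0,10],[0,0,0,-4,0,0,10],[0,0,0,-4,0,0,10]]]'
```

```text
time: 6.7
ee_pos: [552.4, 14.9, 64.2]
ee_rot: [-0.004, 0.678, 0.735, 0.005]
wrist_force: [-3.8, 34.3, 10.5]
grip_width: 0.244
```

It is at the stop: y-force is 34 N and the pose has stalled at y≈15, as predicted. I'll relax, release and raise.

```bash
python3 -m handwheel '[[[0,0,0,6,0,0,10],[0,0,0,6,0,0,40],[0,0,0,6,0,0,60],[0,0,0,6,0,0,60],[0,0,0,6,0,0,60],[0,0,0,6,0,-30,60],[0,0,0,6,0,-70,60],[0,0,0,6,0,-120,60],[0,0,0,6,0,-170,60],[0,0,0,6,0,-220,60],[0,0,0,6,0,-250,20],[0,0,0,6,0,-250,0],[0,0,0,6,0,-250,0],[0,0,0,6,0,-250,0]]]'
python3 - <<'E'
from h import *
snap('wrist','w4');snap('top','t4');snap('scene','s4')
a=cv2.imread('pics/t4.png')[150:260,180:390]; cv2.imwrite('pics/t4c.png',cv2.resize(a,None,fx=3.8,fy=3.8,interpolation=cv2.INTER_CUBIC))
a=cv2.imread('pics/s4.png')[175:275,140:360]; cv2.imwrite('pics/s4c.png',cv2.resize(a,None,fx=3.6,fy=3.6,interpolation=cv2.INTER_CUBIC))
E
```

```text
time: 8.1
ee_pos: [552.2, 14.5, 310.9]
ee_rot: [-0.001, 0.68, 0.733, -0.001]
wrist_force: [-0.4, 0.0, -0.9]
grip_width: 0.02
```

View pics/s4c.png

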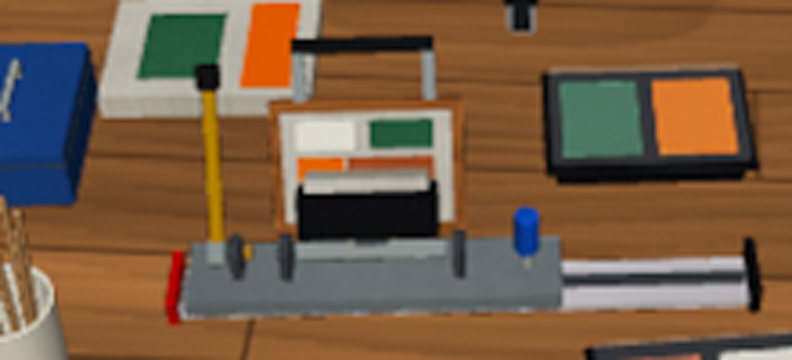

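View pics/t4c.png

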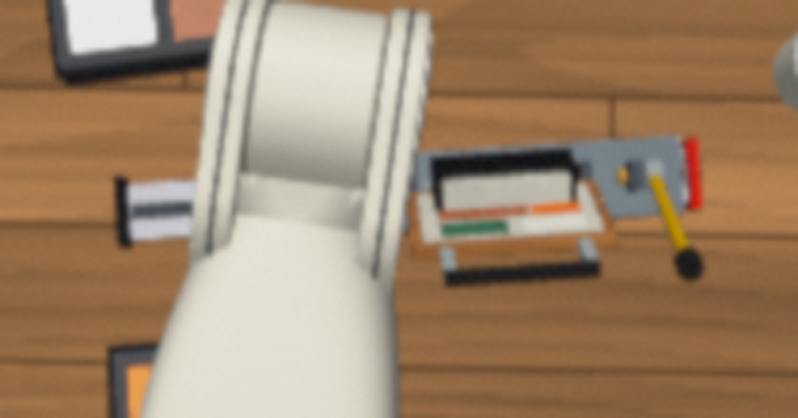

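View pics/w4.png

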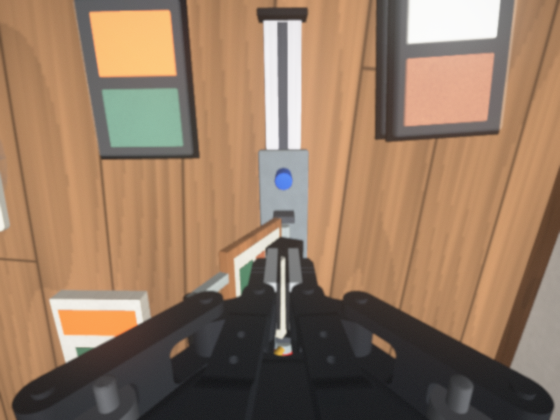

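The carriage touches the red stop (top crop, 688,175). The kickstand foot is at (689,263) and the bar runs from (445,277) to (599,268).

```bash
python3 - <<'E'
from h import *
g=lambda a,b,z:px('top','t4',180+a/3.8-.4,150+b/3.8-.4,z)
g2=lambda a,b,z:px('scene','s4',140+a/3.6-.4,175+b/3.6-.4,z)
tz=202.4;bz=226.6
print('tip',g(689,263,tz),g2(207,78,tz)); print('bar',g(445,276,bz),g(599,268,bz),g2(293,47,bz),g2(433,43,bz))
k=np.array([552.8,15.4,0]);s=k-135*YH;p=k-270*YH
print('sign',s,'piv',p,'tip exp',p-87.3*XH,'bar exp',s-80.5*XH)
for r in (90,120,130): print(r,'leg pt z',60+r*np.cos(.55),p-r*np.sin(.55)*XH)
print('chop',px('top','t4',400,172,100),'knob scene',g2(526,213,100))
E
```

```text
tip [ 494.10846309 -257.15232964  202.4       ] [ 508.09213138 -256.80817509  202.4       ]
bar [480.18989414 -65.15387732 226.6       ] [ 488.42324154 -183.31702639  226.6       ] [ 492.09866055 -183.35518145  226.6       ] [480.87363073 -66.2177007  226.6       ]
sign [ 563.05012589 -119.21030763    0.        ] piv [ 573.30025178 -253.82061525    0.        ] tip exp [ 486.25225285 -260.44903       0.        ] bar exp [ 482.78249801 -125.32241973    0.        ]
90 leg pt z 136.7272069853555 [ 526.39419267 -257.39235518    0.        ]
120 leg pt z 162.3029426471407 [ 510.75883963 -258.58293516    0.        ]
130 leg pt z 170.82818786773572 [ 505.54705528 -258.97979515    0.        ]
chop [ 650.50855086 -402.14027027  100.        ] knob scene [553.22415452  15.60902578 100.        ]
```

```bash
python3 - <<'E'
from h import *
p=np.array([573.3,-252,0])
print(monitor.sense()['ee_pos']);goal(p-145*XH+[0,0,310]);goal(p-145*XH+[0,0,168])
E
```

```text
[552.24102295  14.66751332 311.06211413]
turn [-0.002 -0.    -0.   ] shift [-267.5 -144.2    1.2]
turn [-0.002 -0.    -0.   ] shift [-267.6 -143.9  143.2]
```

```bash
python3 -m handwheel '[[[0,0,0,-40,-22,0,0],[0,0,0,-80,-43,0,0],[0,0,0,-120,-65,0,0],[0,0,0,-160,-86,0,0],[0,0,0,-200,-108,0,0],[0,0,0,-240,-129,0,0],[0,0,0,-267,-144,0,0],[0,0,0,-267,-144,0,0],[0,0,0,-267,-144,40,0],[0,0,0,-267,-144,80,0],[0,0,0,-267,-144,120,0],[0,0,0,-267,-144,143,0],[0,0,0,-267,-144,143,0]]]'
python3 - <<'E'
from h import *
snap('wrist','w5');snap('scene','s5')
a=cv2.imread('pics/s5.png')[125:275,120:340]; cv2.imwrite('pics/s5c.png',cv2.resize(a,None,fx=3.6,fy=3.6,interpolation=cv2.INTER_CUBIC))
E
```

```text
time: 9.55
ee_pos: [427.9, -260.6, 166.0]
ee_rot: [-0.003, 0.68, 0.734, -0.0]
wrist_force: [0.5, -0.7, 0.8]
grip_width: -0.0
```

View pics/s5c.png

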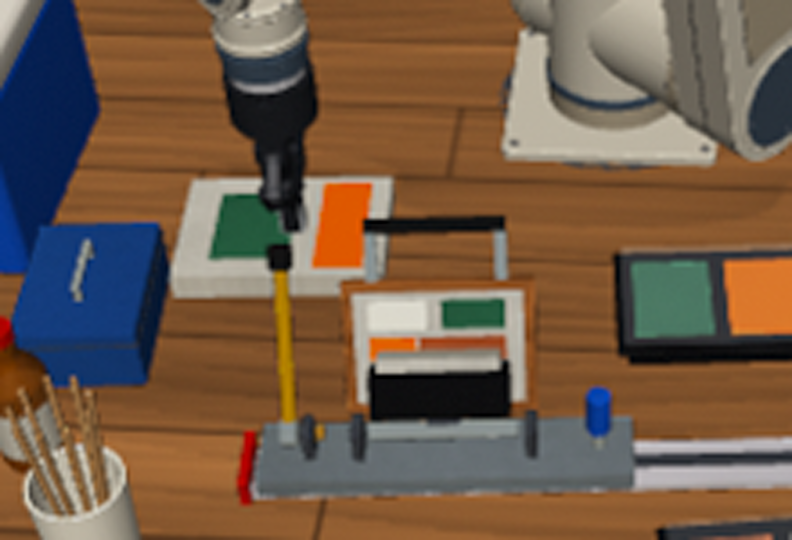

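View pics/w5.png

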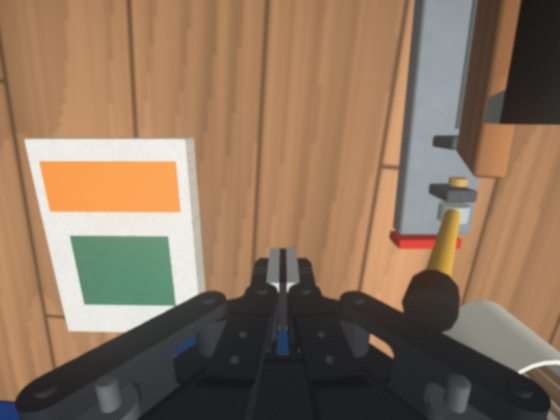

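The foot is at about (430,298) in the wrist view and the closed fingertips at about (283,265). Next I'll check the y alignment.

```bash
python3 - <<'E'
from h import *
print(px('wrist','w5',430,298,195),px('wrist','w5',430,298),px('wrist','w5',453,215,70))
print(proj('wrist','w5',T(monitor.sense())[:3,3]),proj('wrist','w5',T(monitor.sense())[:3,3]-T(monitor.sense())[:3,2]*30))
E
```

```text
[ 492.89868089 -257.20181972  195.        ] [ 488.49088634 -252.85576234  202.27124444] [ 570.76882646 -252.44744211   70.        ]
[283.13388465 270.25489753] [283.00779656 304.38403822]
```

```bash
python3 -m handwheel '[[[0,0,0,0,15,0,0],[0,0,0,0,25,0,0],[0,0,0,0,35,0,0],[0,0,0,0,43,0,0],[0,0,0,0,51,0,0],[0,0,0,0,59,0,0],[0,0,0,0,67,0,0],[0,0,0,0,75,0,0],[0,0,0,0,83,0,0],[0,0,0,0,91,0,0],[0,0,0,0,97,0,0],[0,0,0,0,100,0,0]]]'
python3 - <<'E'
from h import *
snap('scene','s6')
a=cv2.imread('pics/s6.png')[125:275,120:340]; cv2.imwrite('pics/s6c.png',cv2.resize(a,None,fx=3.6,fy=3.6,interpolation=cv2.INTER_CUBIC))
E
```

```text
time: 10.85
ee_pos: [534.1, -256.8, 184.1]
ee_rot: [0.012, 0.679, 0.734, 0.003]
wrist_force: [-17.9, 14.0, 99.6]
grip_width: -0.0
```

View pics/s6c.png

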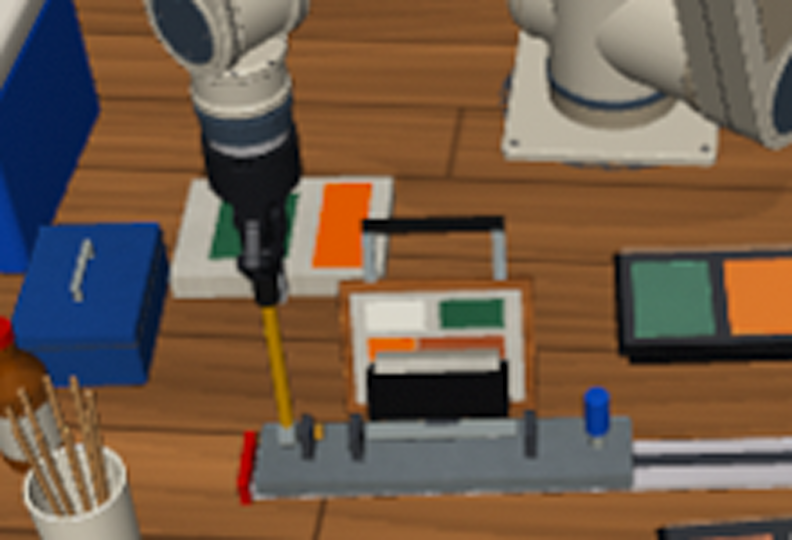

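The wrist force z is 99.6 N: the foot is wedged under the wider knuckle part of the fingers. I'm backing off and up.

```bash
python3 -m handwheel '[[[0,0,0,0,-4,-8,0],[0,0,0,0,-10,-16,0],[0,0,0,0,-25,-20,0],[0,0,0,0,-50,-20,0],[0,0,0,0,-60,-20,0]]]'
python3 - <<'E'
from h import *
snap('scene','s7');snap('wrist','w7')
a=cv2.imread('pics/s7.png')[125:275,120:340]; cv2.imwrite('pics/s7c.png',cv2.resize(a,None,fx=3.6,fy=3.6,interpolation=cv2.INTER_CUBIC))
print(monitor.sense()['ee_pos'],monitor.sense()['wrist_force'])
E
```

```text
time: 11.4
ee_pos: [466.9, -259.1, 188.5]
ee_rot: [-0.001, 0.68, 0.733, -0.0]
wrist_force: [0.2, -0.3, -0.4]
grip_width: -0.001
[ 467.74959358 -259.44398696  188.86859327] [-0.18187738 -0.23443644  0.74871192]
```

View pics/s7c.png

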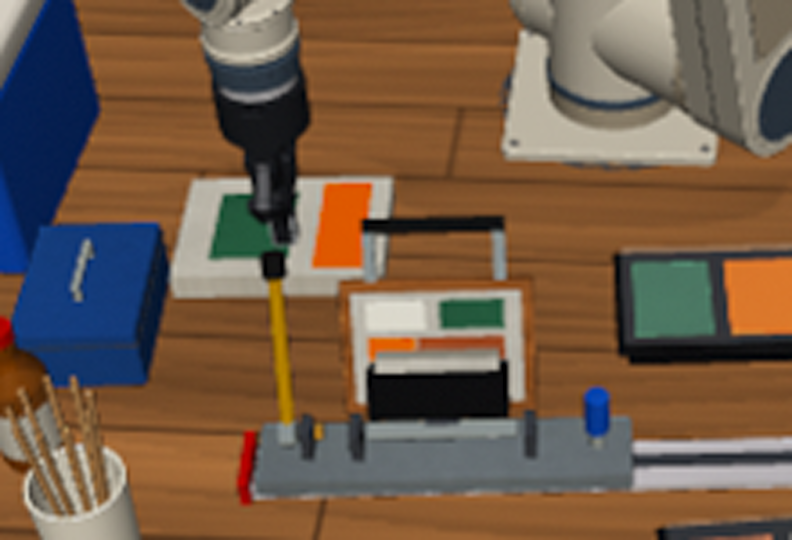

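View pics/w7.png

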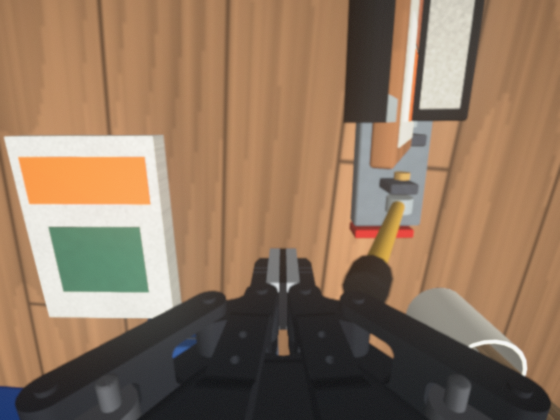

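The force is gone and the kickstand fell back folded. Seen along the jaw direction, the knuckles are wide. I'll turn the tool 90° so the narrow side faces the foot, push nearer the fingertips, and rise with the arc.

```bash
python3 -m handwheel '[[[0,0,0,2,-30,-30,0],[0,0,-0.15,2,-30,-45,0],[0,0,-0.3,2,-30,-45,0],[0,0,-0.45,2,-30,-45,0],[0,0,-0.6,2,-30,-45,0],[0,0,-0.75,2,-30,-45,0],[0,0,-0.9,2,-30,-45,0],[0,0,-1.05,2,-30,-45,0],[0,0,-1.2,2,-30,-45,0],[0,0,-1.35,2,-30,-45,0],[0,0,-1.5,2,-30,-45,0],[0,0,-1.571,2,-30,-45,0],[0,0,-1.571,2,-30,-15,0],[0,0,-1.571,2,-30,10,0],[0,0,-1.571,2,-30,10,0]]]'
python3 - <<'E'
from h import *
snap('wrist','w8');snap('scene','s8')
a=cv2.imread('pics/s8.png')[125:275,120:340]; cv2.imwrite('pics/s8c.png',cv2.resize(a,None,fx=3.6,fy=3.6,interpolation=cv2.INTER_CUBIC))
print(monitor.sense()['q'])
E
```

```text
time: 13.0
ee_pos: [438.3, -258.7, 176.1]
ee_rot: [-0.002, -0.038, 0.999, 0.002]
wrist_force: [-1.2, 0.5, -0.7]
grip_width: 0.0
[-6.98517745e-01  2.13501174e-01 -1.73260008e-01  1.18494535e+00
  1.65075968e-04 -7.74769359e-01]
```

View pics/w8.png

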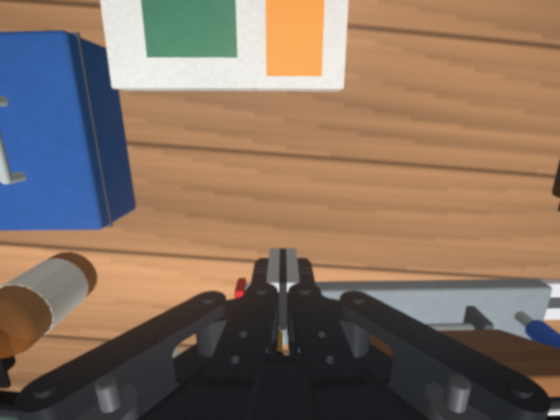

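View pics/s8c.png

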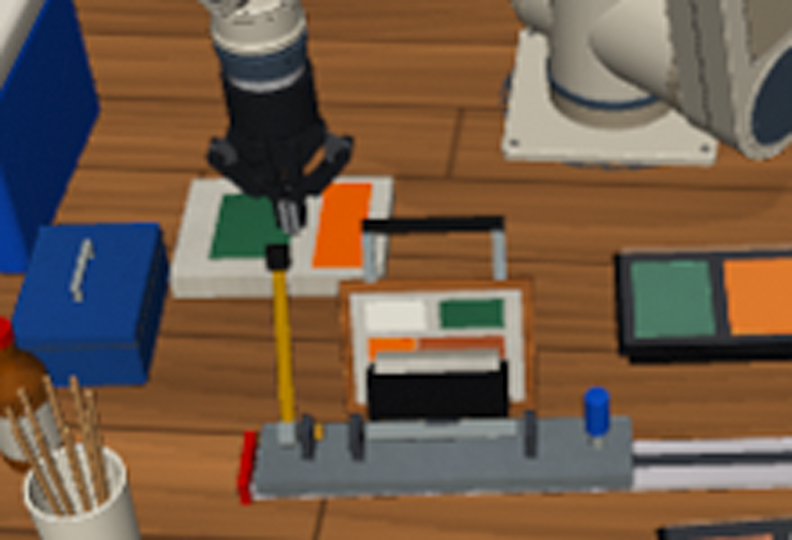

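```bash
python3 -m handwheel '[[[0,0,0,-15,0,0,0],[0,0,0,-25,0,0,0],[0,0,0,-33,0,-3,0],[0,0,0,-41,0,-6,0],[0,0,0,-48,0,-9,0],[0,0,0,-55,0,-12,0],[0,0,0,-62,0,-15,0]]]'
python3 - <<'E'
from h import *
snap('scene','s9')
a=cv2.imread('pics/s9.png')[125:275,120:340]; cv2.imwrite('pics/s9c.png',cv2.resize(a,None,fx=3.6,fy=3.6,interpolation=cv2.INTER_CUBIC))
E
```

```text
time: 13.8
ee_pos: [501.4, -254.9, 194.6]
ee_rot: [0.0, -0.038, 0.999, -0.0]
wrist_force: [-0.3, -0.4, -0.0]
grip_width: 0.001
```

View pics/s9c.png

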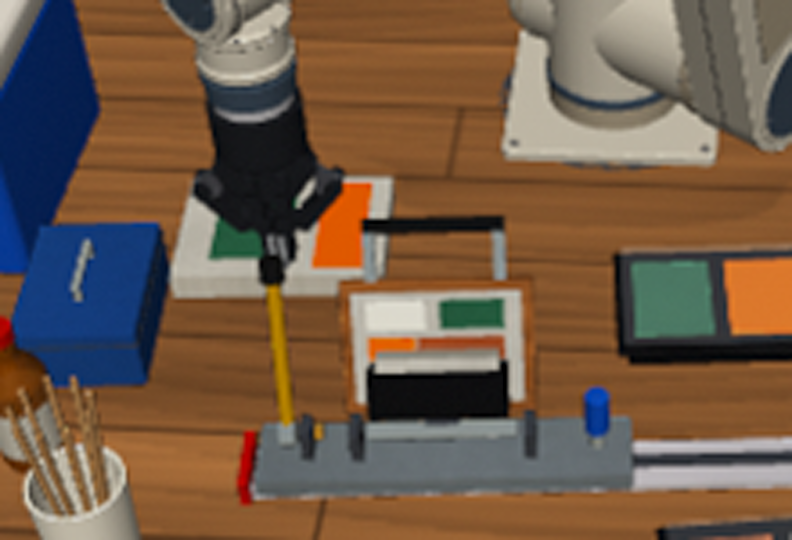

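The foot has moved with the fingers, now at (271,268), and the force is low. I'll carry on over centre.

```bash
python3 -m handwheel '[[[0,0,0,-7,0,-3,0],[0,0,0,-14,0,-6,0],[0,0,0,-21,0,-8,0],[0,0,0,-28,0,-10,0],[0,0,0,-35,0,-12,0],[0,0,0,-42,0,-13,0],[0,0,0,-49,0,-14,0]]]'
python3 - <<'E'
from h import *
snap('scene','s10')
a=cv2.imread('pics/s10.png')[125:275,120:340]; cv2.imwrite('pics/s10c.png',cv2.resize(a,None,fx=3.6,fy=3.6,interpolation=cv2.INTER_CUBIC))
E
```

```text
time: 14.55
ee_pos: [550.3, -251.2, 208.3]
ee_rot: [-0.0, -0.038, 0.999, 0.0]
wrist_force: [0.1, -1.0, -0.4]
grip_width: -0.002
```

View pics/s10c.png

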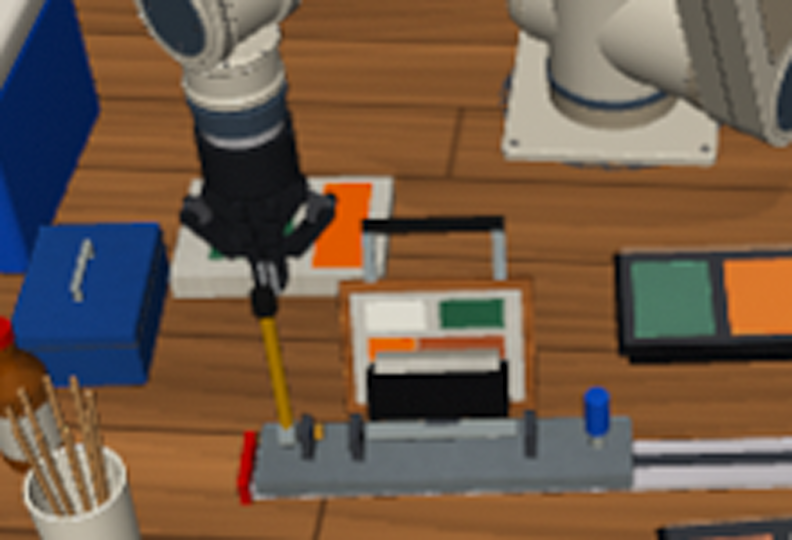

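Near vertical now. I'll keep pushing past centre.

```bash
python3 -m handwheel '[[[0,0,0,-7,0,-1,0],[0,0,0,-14,0,-1,0],[0,0,0,-21,0,0,0],[0,0,0,-28,0,0,0],[0,0,0,-36,0,0,0],[0,0,0,-44,0,0,0],[0,0,0,-44,0,0,0],[0,0,0,-44,0,0,0]]]'
python3 - <<'E'
from h import *
snap('scene','s11')
a=cv2.imread('pics/s11.png')[125:305,120:340]; cv2.imwrite('pics/s11c.png',cv2.resize(a,None,fx=3.3,fy=3.3,interpolation=cv2.INTER_CUBIC))
E
```

```text
time: 15.4
ee_pos: [593.7, -247.8, 208.1]
ee_rot: [-0.0, -0.038, 0.999, 0.0]
wrist_force: [-0.0, 0.3, -0.4]
grip_width: 0.001
```

View pics/s11c.png

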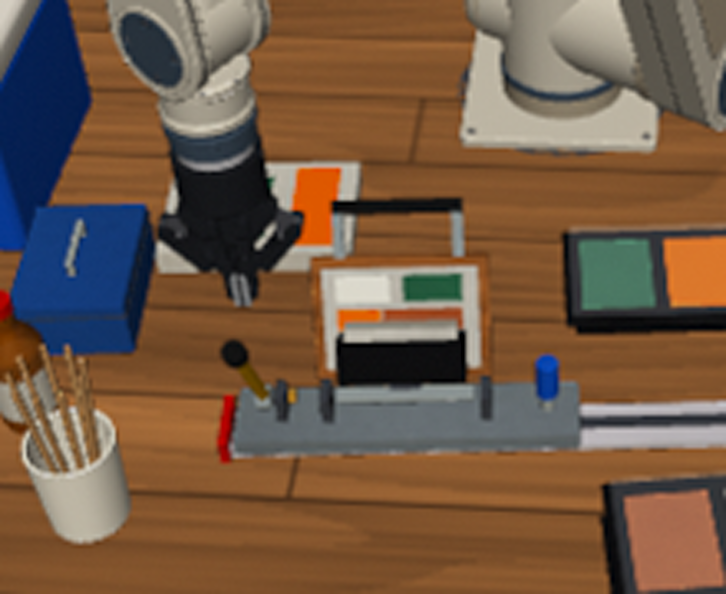

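The kickstand is falling to the customers' side; its foot is at (235,352) in the crop. I'll rise, turn back and head above the bar.

```bash
python3 - <<'E'
from h import *
goal([484,-124.5,320])
E
```

```text
turn [-0.    -0.     1.571] shift [  99.8  131.4 -111.8]
```

```bash
python3 -m handwheel '[[[0,0,0,0,0,-45,0],[0,0,0,0,0,-90,0],[0,0,0.15,0,0,-112,30],[0,0,0.3,15,20,-112,50],[0,0,0.45,30,40,-112,50],[0,0,0.6,45,60,-112,50],[0,0,0.75,60,80,-112,50],[0,0,0.9,75,100,-112,50],[0,0,1.05,85,115,-112,50],[0,0,1.2,100,131,-112,50],[0,0,1.35,100,131,-112,50],[0,0,1.5,100,131,-112,50],[0,0,1.571,100,131,-112,50],[0,0,1.571,100,131,-112,50]]]'
python3 - <<'E'
from h import *
snap('scene','s12');snap('wrist','w12')
a=cv2.imread('pics/s12.png')[125:305,120:340]; cv2.imwrite('pics/s12c.png',cv2.resize(a,None,fx=3.3,fy=3.3,interpolation=cv2.INTER_CUBIC))
E
```

```text
time: 16.85
ee_pos: [483.5, -124.9, 320.6]
ee_rot: [0.0, 0.68, 0.733, 0.0]
wrist_force: [0.9, -0.1, 1.3]
grip_width: 0.582
```

View pics/s12c.png

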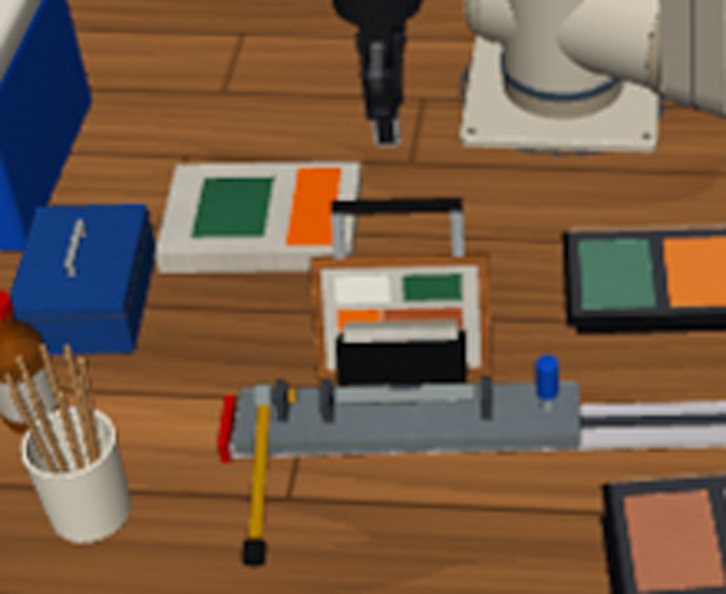

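View pics/w12.png

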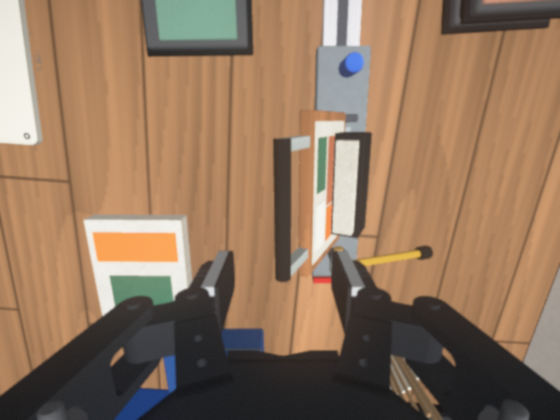

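The kickstand lies flat on the customers' side with its foot at (254,552), and the carriage still touches the stop. In the wrist view the bar spans (283,140) to (283,278).

```bash
python3 - <<'E'
from h import *
for v in(139,280,209):print(px('wrist','w12',283,v,228),px('wrist','w12',283,v))
g=lambda a,b,z:px('scene','s12',120+a/3.3-.4,125+b/3.3-.4,z)
print('foot',g(254,552,11),'bar',g(333,207,228),g(462,205,228), 'knob',g(547,360,100))
p=np.array([573,-253,0]);print('exp foot',p+np.sin(1.87)*156*XH, 60+156*np.cos(1.87))
E
```

```text
[480.55361021 -66.58852229 228.        ] [480.52545674 -66.35263947 232.04651979]
[ 490.13487926 -186.92482953  228.        ] [ 489.87165956 -183.77921328  233.51060069]
[ 484.97632012 -122.14059006  228.        ] [ 484.84235583 -120.60902915  233.19348322]
foot [ 723.5186468  -242.54458389   11.        ] bar [ 492.2588583  -184.65484527  228.        ] [483.31782781 -66.75210288 228.        ] knob [552.96396956  14.49835991 100.        ]
exp foot [ 721.63885208 -241.68164724    0.        ] 14.01754093242728
```

```bash
python3 -m handwheel '[[[0,0,0,-0.5,2,40,50],[0,0,0,-0.5,2,75,50],[0,0,0,-0.5,2,100,50],[0,0,0,-0.5,2,112,50],[0,0,0,-0.5,2,112,50],[0,0,0,-0.5,2,112,25],[0,0,0,-0.5,2,112,10],[0,0,0,-0.5,2,112,5],[0,0,0,-0.5,2,112,5],[0,0,0,-0.5,2,112,5],[0,0,0,-0.5,2,112,5],[0,0,0,-0.5,2,112,5]]]' 40
python3 - <<'E'
from h import *
snap('wrist','w13')
a=cv2.imread('pics/w13.png')[120:420,140:440]; cv2.imwrite('pics/w13c.png',cv2.resize(a,None,fx=2,fy=2,interpolation=cv2.INTER_CUBIC))
print(monitor.sense()['wrist_force'],monitor.sense()['grip_width']*85.4)
E
```

```text
time: 18.15
ee_pos: [486.1, -125.6, 209.4]
ee_rot: [0.001, 0.68, 0.733, 0.0]
wrist_force: [-3.0, -0.3, 6.3]
grip_width: 0.148
[-2.18301179 -0.81816022  6.4735329 ] 12.14565610559556
```

View pics/w13c.png

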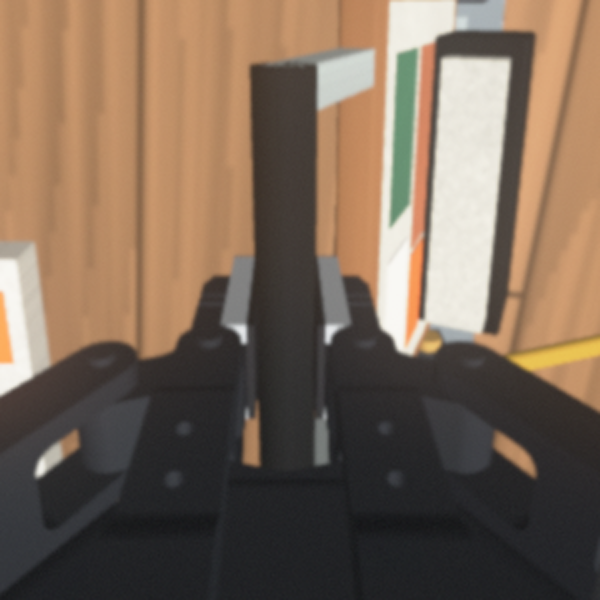

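The bar is between the pads (opening 12–13 mm, bar at about (285,270) in the crop). Now raising along the arc.

```bash
python3 -m handwheel '[[[0,0,0,0,4,-2,5],[0,0,0,0,8.5,-4,5],[0,0,0,0,13,-5.5,5],[0,0,0,0,17,-7,5],[0,0,0,0,21.5,-8.5,5],[0,0,0,0,26,-10,5],[0,0,0,0,30,-11.5,5],[0,0,0,0,34.5,-12.5,5],[0,0,0,0,39,-13.5,5],[0,0,0,0,43.5,-14.5,5],[0,0,0,0,48,-15.5,5],[0,0,0,0,53,-16.5,5],[0,0,0,0,57.5,-17,5],[0,0,0,0,62,-17.5,5],[0,0,0,0,62,-17.5,5],[0,0,0,0,62,-17.5,5]]]' 40
python3 - <<'E'
from h import *
snap('wrist','w14');snap('scene','s14')
a=cv2.imread('pics/s14.png')[125:305,120:340]; cv2.imwrite('pics/s14c.png',cv2.resize(a,None,fx=3.3,fy=3.3,interpolation=cv2.INTER_CUBIC))
E
```

```text
time: 19.8
ee_pos: [548.0, -120.4, 225.8]
ee_rot: [0.0, 0.68, 0.734, 0.0]
wrist_force: [-0.1, 2.4, 1.0]
grip_width: 0.149
```

View pics/s14c.png

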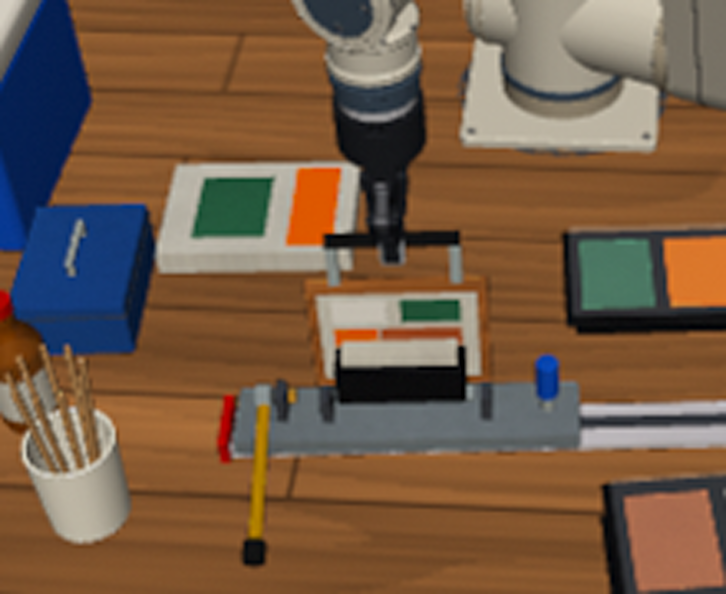

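View pics/w14.png

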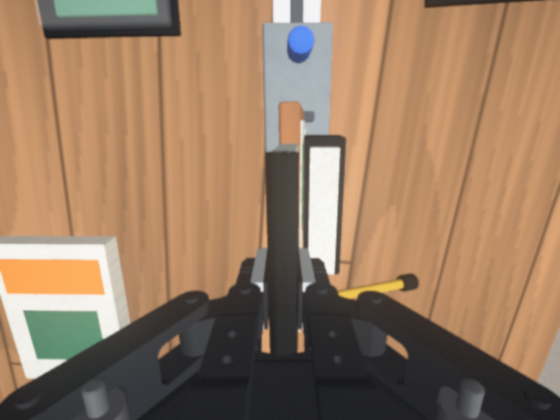

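```bash
python3 - <<'E'
from h import *
k=px('wrist','w14',301,42,98);l=px('wrist','w14',264,80,36);r=px('wrist','w14',330.5,80,36);b=px('wrist','w14',283,160,252)
print(k,l,r,b)
for q in (k,(l+r)/2,np.array([552.4,15.2,0]),np.array([576.4,-291.5,0]),np.array([538.1,212.8,0])):
    e=T(monitor.sense())[:3,3]; print('remain to centre line', (q-e)@XH)
E
```

```text
[553.79682416  13.68347234  98.        ] [521.63956882 -10.09060408  36.        ] [589.69415435  -4.74267759  36.        ] [544.81384274 -62.98801119 252.        ]
remain to centre line 16.233587865519628
remain to centre line 16.496161915320148
remain to centre line 14.955940975904578
remain to centre line 15.59989484203544
remain to centre line 15.700366733092574
```

```bash
python3 -m handwheel '[[[0,0,0,0,3,-0.3,5],[0,0,0,0,6,-0.5,5],[0,0,0,0,9,-0.7,5],[0,0,0,0,12,-0.8,5],[0,0,0,0,14,-0.8,5],[0,0,0,0,15,-0.8,5],[0,0,0,0,15,-0.8,5],[0,0,0,0,15,-0.8,5],[0,0,0,0,15,-0.8,5],[0,0,0,0,15,-0.8,5],[0,0,0,0,15,-0.8,5],[0,0,0,0,15,-0.8,5]]]' 40
python3 - <<'E'
from h import *
snap('wrist','w15');snap('scene','s15');snap('top','t15')
a=cv2.imread('pics/s15.png')[125:305,120:340]; cv2.imwrite('pics/s15c.png',cv2.resize(a,None,fx=3.3,fy=3.3,interpolation=cv2.INTER_CUBIC))
s=monitor.sense();print(s['wrist_force'],s['grip_width']*85.4,s['qd'])
k=np.array([552.9,15.2,0]);print('remain',(k-s['ee_pos'])@XH)
# panel plane from scene depth around picture
g=lambda a,b:px('scene','s15',120+a/3.3-.4,125+b/3.3-.4,r=1)
for c in[(365,310),(432,310),(400,300),(400,322)]:print(c,g(*c),(g(*c)-k)@XH)
E
```

```text
time: 21.1
ee_pos: [562.6, -119.3, 226.5]
ee_rot: [-0.0, 0.68, 0.733, 0.0]
wrist_force: [-0.4, 5.8, -0.9]
grip_width: 0.146
[-0.11790113  5.479951   -0.74134793] 12.430985799663043 [-1.34417657e-03  9.60217879e-04  7.41999596e-04 -7.36542023e-04
  7.60599064e-05  4.26534413e-04]
remain 0.5248163050237293
(365, 310) [ 574.58224777 -147.43883446  178.74300522] 9.271003809322867
(432, 310) [570.08572283 -87.38124031 177.54254626] 9.347443029987302
(400, 300) [ 572.87006861 -115.02335565  191.41040285] 10.024972509462671
(400, 322) [ 571.71723359 -117.28373427  162.18845118] 8.703841836287179
```

View pics/s15c.png

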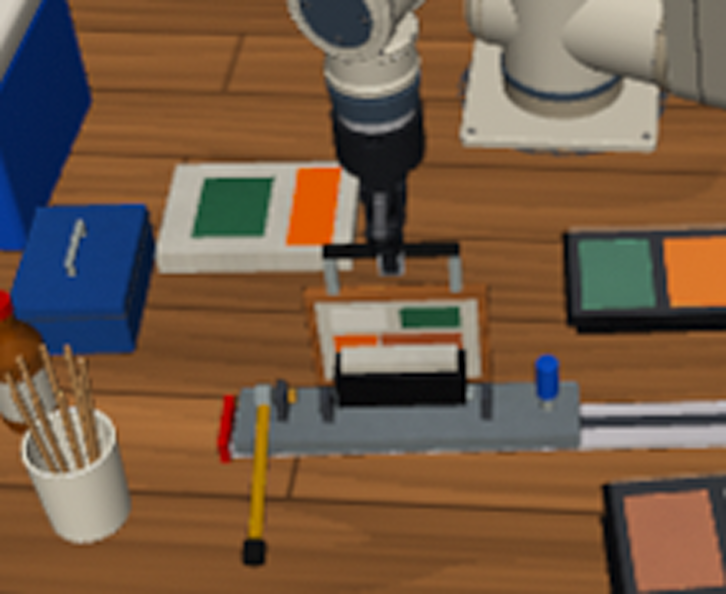

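View pics/w15.png

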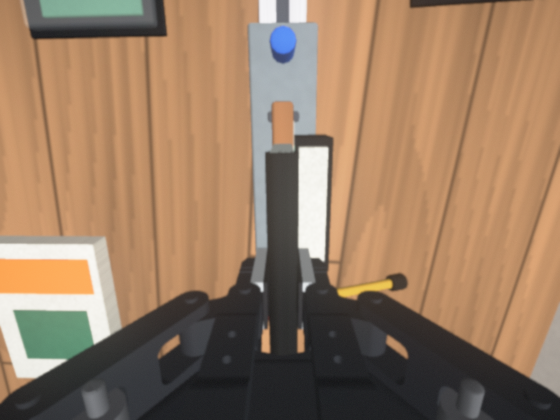

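View pics/t15.png

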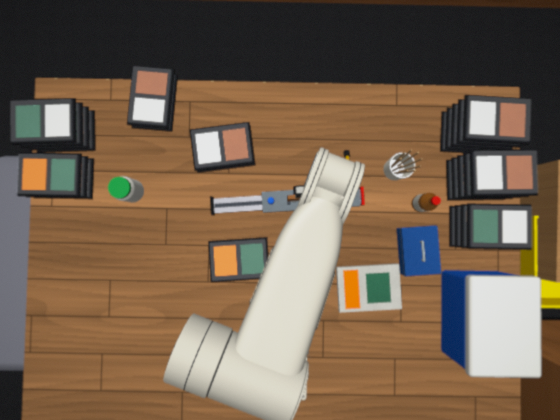

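The sign is upright: bar, panel edge and knob line up in the wrist view at column 283. The grip is firm, the carriage is at the stop, the kickstand is down, and the bystanders are unmoved. Handing in.

```bash
python3 -c "
from cell import bot,monitor
bot.finish_job();s=monitor.sense();print(s['time'],s['ee_pos'],s['grip_width'],s['wrist_force'])"
```

```text
the job is handed in; nothing more can be done
the job is handed in; nothing more can be done
```

The job is done and handed in at about 21 s of the 70 s allowed. The interface reports no verdict, so what follows rests on my own checks.

**Slide:** I gripped the blue knob and slid the carriage until it stalled against the red stop, with the arm reading 34 N. The knob's measured position stayed the same to within about 2 mm afterwards.

**Kickstand:** My first push failed. The foot wedged under the gripper's knuckles and the wrist force reading rose to 99.6 N, under the 120 N limit but close. I only read the force when each move ended, so I can't rule out a higher peak or a moment over the 40 N limit on the gripper's body. I backed off and the kickstand dropped back folded. I then turned the tool 90° and pushed with the narrow side of the fingertips, almost without force. The kickstand fell over to the customers' side, and its foot measured within about 2 mm of where it should lie when fully down.

**Sign:** I gripped the bar at a 40 N setting and raised it along its arc.
- **Lean:** by the arm's position the bar is about 0.5 mm from being directly above the hinge. The panel depth readings suggest it leans forward by about 0.04 rad. Both are within the 0.09 limit.
- **Grip:** the fingers are stopped at about 12.4 mm on the 14 mm bar, and the arm is still. A light 5 to 6 N sideways push holds the carriage against the stop.

**Bystanders:** in the last top picture, the trays and other items looked unmoved. I compared them by eye and did not measure them.

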